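Gauge the wide pocket of a tilted stub plate

TASK

Pick up the dial depth gauge that stands on the bench and check its zero first: press its base flat on the dark granite setting plate, where it lies, for about a second. Then set it square on the tilted stub plate with its plunger in the middle of the one wide pocket and its base flush on the tilted face, and finish while still gripping it and pressing it there with a light force of about 10 N. Do not press hard, do not shift the stage's tilt or turn, and leave the other things alone.

Things in the scene. Friction and masses are not known exactly. Their poses are not given: they have to be found in the camera images.
- depth_gauge: loose dial depth gauge, 0.24 kg, standing on its steel base bar 64 (y) x 20 (x) x 10 mm; 12 mm stem; grey housing 46 (y) x 22 (x) mm from 32 to 90 mm up, dial on its -x face; cap to 99.5 mm. Grip its flat sides (46 mm apart along y) 66 mm up with 25 N. Origin: centre of the base's flat underside, where the plunger comes out; z up along the plunger axis
- plunger (a joint): the gauge's reading, m: how far the sprung plunger (5 mm thick, round end) stands out below the middle of the base. 0 on a flat face, 0.006 with the base flush over the wide pocket, 0.015 hanging free. Its spring pushes with 1.2 to 2 N; the dial needle follows it
- setting_plate: loose dark granite plate 80 x 80 x 22 mm, 0.4 kg, lying on the bench. Origin: centre of its underside, z up; the flat to gauge on is its top, 22 mm above.
- stage: fixed tilt-and-turn stage: steel base plate 130 x 130 x 12 mm with two aluminium cheeks (top 68 mm above the bench) and a black locking knob on its -y side. Origin: centre of its underside. The tilt axis runs along its y, 56 mm above the bench.
- stage_tilt (a joint): tilt of the stub plate in rad, 0 level, growing as the plate leans to face the stage's -x side. Locked by friction: it slips at about 2 N m.
- stub_plate (a joint): turn of the stub plate about its own normal, rad, counter-clockwise from above; at 0 the plate's sides are parallel to the stage's. Held by friction of 0.5 N m.
- wide_pocket (a point): centre of the mouth of the wide pocket (26 mm wide, 6 mm deep, four short scribed lines round it) in the flat upper face of the black stub plate, 100 x 100 x 14 mm; its five other pockets are 13 mm wide; all have bare metal floors. z: the plate's normal, up out of the face; x, y along its sides. The plate's middle is at (-24, -24, 0) mm, 32.4 mm above the tilt axis
- screw_jar: bystander: jar with yellow lid, 41 x 41 x 43 mm; origin under its centre
- eyepiece_2: bystander: black eyepiece, 39 x 39 x 49 mm; origin under its centre
- putty_tin: bystander: flat round tin, 56 x 56 x 20 mm; origin under its centre
- bulb_carton: bystander: small upright carton, 40 x 40 x 58 mm; origin under its centre

How it is judged:
On the way:
1. the gauge is held and pressed flat on the granite setting plate, reading zero (contact force between depth_gauge and setting_plate above 3.5 N and contact force between the fingers and depth_gauge above 2 N and value of joint plunger below 0.0006 m and angle between the z axis of depth_gauge and the z axis of setting_plate, either way round below 0.05 rad), for 0.5 s.
At the end, for the whole second after the job is handed in: The gauge is still gripped; its base is flush on the stub plate, pushing with 4 to 20 N; the centre of its underside is within 6 mm of the middle of the wide pocket's mouth; it stands square to the face within 0.05 rad; the reading is 5.2 to 6.8 mm; it is at rest (contact force between the fingers and depth_gauge above 2 N and contact force between depth_gauge and stage between 4 and 20 N and distance between depth_gauge and wide_pocket below 0.006 m and angle between the z axis of depth_gauge and the z axis of wide_pocket, either way round below 0.05 rad and value of joint plunger between 0.0052 and 0.0068 m and linear speed of depth_gauge below 0.01 m/s); the arm keeps its last pose, push and grip.
It fails at once if the gauge is pressed hard (over 40 N) on the stub plate, stage or setting plate (contact force between depth_gauge and stage above 40 N or contact force between depth_gauge and setting_plate above 40 N).
It fails at once if the stage's tilt or turn is shifted (wide pocket moved more than 4 mm) (distance of wide_pocket from where it was at the start of the episode above 0.004 m).
It fails at once if the setting plate is pushed about (more than 30 mm) (distance of setting_plate from where it was at the start of the episode above 0.03 m).
It fails at once if a bystander (screw jar, eyepiece, tin, carton) is moved more than 15 mm (distance of any of screw_jar, eyepiece_2, putty_tin, bulb_carton from where it was at the start of the episode above 0.015 m).
It also fails if it takes over 64 s, if anything falls off the work surface, if the arm or the gripper's body presses on something with over 40 N, if the wrist force passes 120 N, or if a joint passes its speed limit or range.

ROBOT

A 6-joint arm with a two-finger parallel gripper is mounted at the origin on a cart in front of the work surface, level with it; the furniture and walls round the work are solid. World frame = base frame: x ahead of the robot, y to its left, z up, the work surface at z = 0. Lengths are in m, angles in rad, forces in N, time in s.
With the tool pointing down it reaches from about 0.3 to 0.775 m from the base axis. Payload 14.6 kg.
Tool frame: the origin (TCP) lies at the very end of the fingers, on their centre line; the grasp point (between the pads) lies 19 mm behind it; z points along the fingers, y is the line along which they close (so a half turn about z gives the same grasp; the last joint's range is limited). The gripper opens to 94 mm and grips with 3 to 60 N. Pads are 16 mm wide; open, the fingers measure 119 mm over their backs; the gripper's body (75 mm by 177 mm) begins 78 mm behind the grasp point.
Start: joints at [1.151, 0.3, 1.521, -0, 1.321, -0.067], TCP at [0.19, 0.516, 0.205] pointing down, gripper open.
Joint ranges: [-3.03, 3.03], [-0.79, 2.21], [0.23, 2.52], [-1.04, 4.18], [0, 3.07], [-2.55, 2.55]. Speed limits (rad/s): [2.22, 2.22, 2.57, 3.14, 3.14, 3.14].

INTERFACE

Orientations are given as [roll, pitch, yaw] about the fixed x, y, z axes, in that order (R = Rz(yaw) Ry(pitch) Rx(roll)).
In Python, from station import ctrl, cams gives the robot as it stands. The module is installed in compiled form; this text tells all that it offers.
- The arm moves only by the tool arm_command, never from a script. Its argument "plan" is a list that holds one entry, the list of rows, each a list of 7 numbers: the shift along the tool's x, y, z in mm, then the turn, a rotation vector about the tool's x, y, z in rad, then the closure, from -1 (fully open) to 1 (shut). A call has 1 to 12 rows; each row is the pose to reach, as a shift and turn from the pose commanded when the call began, along the tool's axes at that moment; what a row does not reach only later rows make up. A row lasts 1/10 s, in which the tool goes at most 50 mm and 8.59 degrees, less where a joint would pass 70% of its speed; a pose out of reach is approached as far as the arm can. A call with a gripper value outside its range is refused whole. The fingers move at their own pace and stop on an object; "squeeze" is the grip in N (left out, the last holds). Time passes only in rows, so rows that repeat a pose let the fingers close. It gives the time, the measured TCP pose, the force, the opening and the grip force at its end, in the units of the state.
- ctrl.get_obs(): the state, without advancing time (a new reading comes with each control period).
- cams.camera(name): name is "side" or "top" or "wrist"; returns (picture, depth): 420x560x3 uint8, blue, green, red; 420x560 float32, m along the optical axis (not along the pixel's ray), 0 where there is no reading.
- cams.camera_info(name): a dict with "fx", "fy", "cx", "cy" (pixels), "world_to_cam" (4x4, takes a point from world to camera coordinates). Camera axes: x right, y down, z forward; pixel columns grow to the right and rows downward; lengths in m; the calibration is good to about 2 mm. A picture is of the moment at which its call begins: read the wrist's pose just before it. camera_info takes no time and is no camera call; for the wrist camera it gives the pose at the moment of the call.
- ctrl.hand_in(): hands the job in; it is judged then, once.
The state is a dict: "time_s": time; "qpos": joint angles; "joint_vel": joint speeds; "tau": joint torques, N m; "ee_pos": TCP position; "eef_rot": TCP orientation; "force": force on the tool from outside, world axes, zero at the start; "moment": the same for the moment, N m; "grip_width": finger opening in m; "grip_force": force on a finger pad.
Only numpy, scipy, OpenCV 4.12 (cv2) and the standard library are available. Lean on these libraries where they do the work, as an engineer would, in place of code of your own. Each camera call takes 0.05 s, during which the arm holds its last target. There are 200 camera calls.

## Working session

There is one attempt and no reset: what is moved stays moved. The work goes in short steps, Python scripts to look and compute and a tool call to move; the robot and the scene stay as the last step left them, time stands still between calls to the robot, and variables do not carry over. Pictures are saved under pics/ and viewed, at most 10 in all, crops included, and the job is handed in when it is done.

Besides the shell and the picture viewer there is one more tool, called after "Emit:" by a JSON object that holds its "op" and its "data". arm_command: Moves the arm, as the interface text tells. Its arguments: {"type":"object","properties":{"plan":{"type":"array"},"squeeze":{"type":"number"}},"required":["plan"]}

```bash
mkdir -p pics; cat > h.py <<'E'
import numpy as np, cv2
from station import ctrl, cams
def grab(n):
    i=cams.camera_info(n); p,d=cams.camera(n); return p,d,i
def cloud(d,i):
    v,u=np.indices(d.shape); P=np.stack([(u-i['cx'])/i['fx']*d,(v-i['cy'])/i['fy']*d,d],-1)
    T=np.linalg.inv(i['world_to_cam']); W=P@T[:3,:3].T+T[:3,3]; W[d==0]=np.nan; return W
def proj(p,i):
    c=i['world_to_cam']@np.append(p,1); return np.array([i['fx']*c[0]/c[2]+i['cx'],i['fy']*c[1]/c[2]+i['cy']])
def ray(u,v,i,z):
    T=np.linalg.inv(i['world_to_cam']); r=T[:3,:3]@[(u-i['cx'])/i['fx'],(v-i['cy'])/i['fy'],1]; o=T[:3,3]
    return o+r*(z-o[2])/r[2]
E
python3 - <<'E'
from h import *
print(ctrl.get_obs())
for n in ['side','top']:
    p,d,i=grab(n); cv2.imwrite(f'pics/{n}0.png',p); np.savez(f'{n}0.npz',p=p,d=d,**i)
    print(n,np.linalg.inv(i['world_to_cam']).round(3).tolist(),i['fx'],(d>0).mean())
E
```

```text
{'time_s': 0.0, 'qpos': array([ 1.15139795e+00,  3.00471390e-01,  1.52160520e+00,  1.03484606e-05,
        1.32068515e+00, -6.65556346e-02]), 'joint_vel': array([-0.00045906, -0.00110736,  0.00075072, -0.00044472, -0.0006204 ,
        0.00066863]), 'tau': array([-1.22821719e-03, -5.31813240e+01, -3.52726400e+01,  7.07238447e-02,
        2.45099002e-02, -9.60528519e-05]), 'ee_pos': array([0.18992921, 0.51587879, 0.20487597]), 'eef_rot': array([-3.14042682e+00, -8.77531265e-05,  2.78874729e+00]), 'force': array([-0.31204416,  0.81860898, -0.52191901]), 'moment': array([-0.01935906, -0.01393796, -0.05501131]), 'grip_force': 0.0, 'grip_width': 0.09395097598636079}
side [[0.909, -0.188, 0.371, 0.195], [-0.416, -0.438, 0.797, -0.862], [0.013, -0.879, -0.476, 0.481], [0.0, 0.0, 0.0, 1.0]] 407.92822920246545 0.9958801020408163
top [[0.001, -0.992, 0.127, 0.39], [-1.0, -0.003, -0.02, -0.144], [0.021, -0.127, -0.992, 1.077], [0.0, 0.0, 0.0, 1.0]] 472.30392221375257 0.99578231292517
```

View pics/top0.png

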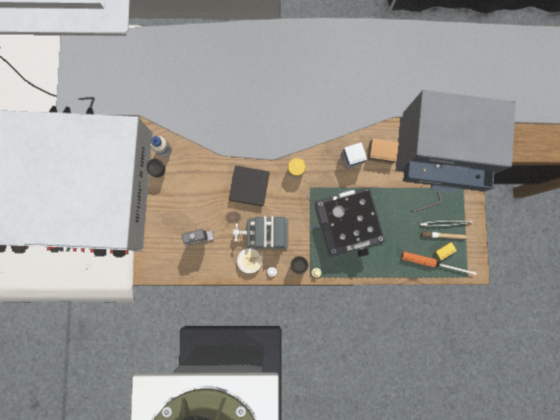

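View pics/side0.png

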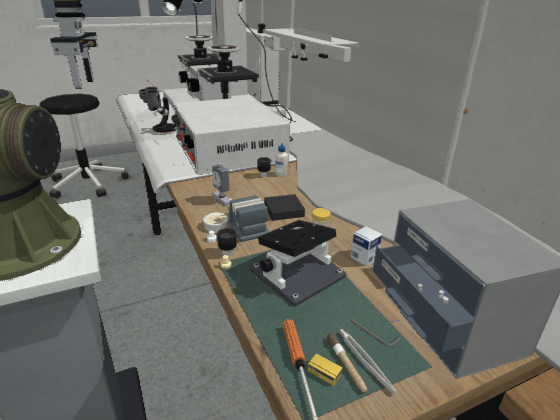

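The top view shows the gauge at about (197,237), granite at (249,186), and the stage at (350,221), with a wide, light pocket near (338,211). The side view shows the gauge at (220,180) and the stage at (297,245). Next I measure from depth.

```bash
python3 - <<'E'
from h import *
t=np.load('top0.npz');W=cloud(t['d'],t);p=t['p'];z=W[...,2]
c=np.hstack([cv2.resize(p[180:265,300:400],None,fx=4,fy=4,interpolation=cv2.INTER_CUBIC),cv2.resize(p[180:265,170:270],None,fx=4,fy=4,interpolation=cv2.INTER_CUBIC)])
cv2.imwrite('pics/crop0.png',c)
for n,(u,v) in dict(gauge=(197,237),gran=(249,186),stage=(350,221),pocket=(338,211),jar=(297,167),carton=(355,155),eye=(300,265),box=(460,130),vise=(267,233),tin=(249,260)).items(): print(n,W[v,u].round(3))
# gauge points
m=(z>0.03); s=np.zeros_like(m); s[222:252,175:216]=1
Q=W[m&s]; print('gauge',Q.min(0).round(3),Q.max(0).round(3),len(Q))
m2=((z>.07)&s).astype(np.uint8); print([ (np.nanmin(z),)]); 
r=cv2.minAreaRect(W[(m2>0)][:,:2].astype(np.float32)*1000); print('housing',r,cv2.boxPoints(r).round(0).tolist())
s=np.zeros_like(m); s[160:210,225:275]=1
g=(z>.014)&(z<.03)&s; print('granite',cv2.minAreaRect(W[g][:,:2].astype(np.float32)*1000),np.median(z[g]))
s=np.zeros_like(m); s[185:260,310:390]=1
g=(z>.06)&s
A=W[g]
for k in range(6):
    C=A.mean(0); n=np.linalg.svd(A-C,full_matrices=False)[2][2]; n*=np.sign(n[2]); e=(W-C)@n
    A=W[g&(np.abs(e)<.003)]
print('plane',C.round(4),n.round(4),len(A),g.sum(), 'tilt',np.degrees(np.arccos(n[2])))
x=np.cross([0,1,0],n);x/=np.linalg.norm(x);y=np.cross(n,x)
uv=np.stack([(A-C)@x,(A-C)@y],-1).astype(np.float32)*1000
r=cv2.minAreaRect(uv);print(r); print([ (C+(x*a+y*b)/1000).round(4).tolist() for a,b in cv2.boxPoints(r)])
E
```

```text
gauge [0.447 0.009 0.092]
gran [ 0.567 -0.095  0.019]
stage [ 0.482 -0.312  0.087]
pocket [ 0.504 -0.288  0.075]
jar [ 0.606 -0.202  0.046]
carton [ 0.63 -0.33  0.06]
eye [ 0.389 -0.209  0.038]
box [ 0.656 -0.52   0.171]
vise [ 0.461 -0.136  0.012]
tin [ 0.4   -0.097  0.023]
gauge [ 0.433 -0.007  0.037] [0.464 0.041 0.103] 299
[(np.float64(-0.7565607783333161),)]
housing ((447.8261413574219, 17.151504516601562), (23.622812271118164, 46.252899169921875), 14.659160614013672) [[431.0, 37.0], [442.0, -8.0], [465.0, -2.0], [453.0, 43.0]]
granite ((580.5341796875, -98.96287536621094), (83.09169006347656, 106.29759979248047), 80.02694702148438) 0.022616396814837958
plane [ 0.4853 -0.3177  0.0882] [-0.0649  0.2522  0.9655] 1832 2495 tilt 15.09791102003075
((0.3770561218261719, 1.3907203674316406), (99.99239349365234, 100.11555480957031), 15.187307357788086)
[[0.4251, -0.2823, 0.0749], [0.4496, -0.3758, 0.101], [0.5464, -0.3504, 0.1009], [0.5218, -0.2569, 0.0748]]
```

View pics/crop0.png

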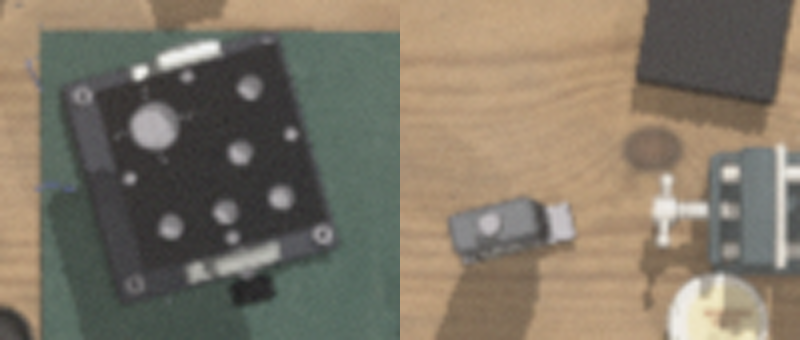

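The crop shows the wide pocket at (154,126) in the left panel, which is about (338.1,211.1) in the top image. The gauge lies along azimuth -75°, parallel to the plate side. Next I measure the pocket, the granite and the obstacle heights.

```bash
cat >> h.py <<'E'
from scipy.spatial.transform import Rotation as Ro
def tool(az_y,n=(0,0,1)):   # tool z=-n, y nearest azimuth az_y (deg)
    z=-np.array(n,float)/np.linalg.norm(n); a=np.radians(az_y); y=np.array([np.cos(a),np.sin(a),0]); y-=z*(y@z); y/=np.linalg.norm(y)
    return np.stack([np.cross(y,z),y,z],1)
def delta(p,R):
    o=ctrl.get_obs(); R0=Ro.from_euler('xyz',o['eef_rot']).as_matrix()
    print('t',round(o['time_s'],2),'shift mm',(R0.T@(np.array(p)-o['ee_pos'])*1000).round(1),'rotvec',Ro.from_matrix(R0.T@R).as_rotvec().round(3))
E
python3 - <<'E'
from h import *
t=np.load('top0.npz');W=cloud(t['d'],t);p=t['p'];z=W[...,2]
def zone(x0,x1,y0,y1,zm=.02):
    m=(W[...,0]>x0)&(W[...,0]<x1)&(W[...,1]>y0)&(W[...,1]<y1)&(z>zm); Q=W[m]; return Q.min(0).round(3),Q.max(0).round(3)
print('vise',zone(.4,.51,-.2,-.055)); print('instr',zone(.2,.9,.09,.7,.1)); print('instr99',np.nanpercentile(z[(W[...,1]>.12)&(z>.1)&(W[...,0]>.3)],[5,50,95]))
print('boxR',zone(.5,.8,-.75,-.38,.1))
g=(p.max(-1)<75).astype(np.uint8); s=np.zeros_like(g); s[155:212,222:275]=1
cs,_=cv2.findContours(g*s,0,2); c=max(cs,key=cv2.contourArea); q=np.array([ray(a,b,t,.022)[:2]*1000 for a,b in c[:,0]],np.float32)
print('granite',cv2.minAreaRect(q))
C=np.array([.4853,-.3177,.0882]);n=np.array([-.0649,.2522,.9655]);T=np.linalg.inv(t['world_to_cam'])
# pocket blob
g=(p.max(-1)>90).astype(np.uint8); s=np.zeros_like(g); s[203:220,330:347]=1
cs,_=cv2.findContours(g*s,0,2); c=max(cs,key=cv2.contourArea);print('blob',cv2.minEnclosingCircle(c))
for uv in [(338.1,211.1),cv2.minEnclosingCircle(c)[0]]:
    r=T[:3,:3]@[(uv[0]-t['cx'])/t['fx'],(uv[1]-t['cy'])/t['fy'],1]; o=T[:3,3]; print('pocket',(o+r*((C-o)@n)/(r@n)).round(4))
delta([.448,.017,.205],tool(-75.3))
E
```

```text
vise (array([ 0.4 , -0.2 ,  0.02]), array([ 0.494, -0.062,  0.073]))
instr (array([0.405, 0.09 , 0.1  ]), array([0.822, 0.406, 0.368]))
instr99 [0.13540371 0.14064945 0.3473794 ]
boxR (array([ 0.55 , -0.636,  0.1  ]), array([ 0.74 , -0.432,  0.174]))
granite ((529.455078125, -91.03855895996094), (63.98356246948242, 2.7835230827331543), 79.48847961425781)
blob ((338.1341552734375, 211.10975646972656), 6.233815670013428)
pocket [ 0.5031 -0.2875  0.0815]
pocket [ 0.503  -0.2876  0.0815]
t 0.1 shift mm [-4.145e+02 -3.790e+02  3.000e-01] rotvec [-0.000e+00  1.000e-03  2.532e+00]
```

Emit:
{"op": "arm_command", "data": {"plan": [[[-35, -32, 0, 0, 0, 0.14, -1], [-70, -64, 0, 0, 0, 0.28, -1], [-105, -96, 0, 0, 0, 0.42, -1], [-140, -128, 0, 0, 0, 0.56, -1], [-175, -160, 0, 0, 0, 0.7, -1], [-210, -192, 0, 0, 0, 0.84, -1], [-235, -215, 0, 0, 0, 0.98, -1], [-260, -238, 0, 0, 0, 1.12, -1], [-285, -260, 0, 0, 0, 1.26, -1], [-310, -283, 0, 0, 0, 1.4, -1], [-325, -297, 0, 0, 0, 1.54, -1], [-340, -311, 0, 0, 0, 1.68, -1]]], "squeeze": 25}}

```text
time_s: 1.3
ee_pos: [0.4019, 0.1056, 0.2053]
eef_rot: [-3.141, 0.0, 1.102]
force: [-0.1, -0.5, 0.4]
grip_width: 0.0939
grip_force: 0.0
```

```bash
python3 - <<'E'
from h import *
t=np.load('top0.npz');W=cloud(t['d'],t);p=t['p'];z=W[...,2]
print(p[186,249],p[200,240],p[160,230])
g=((p.max(-1)<100)&(p.max(-1)-p.min(-1).astype(int)<22)).astype(np.uint8); s=np.zeros_like(g); s[155:212,222:275]=1
g=cv2.morphologyEx(g*s,cv2.MORPH_OPEN,np.ones((5,5)))
cs,_=cv2.findContours(g,0,2); c=max(cs,key=cv2.contourArea); print(cv2.boundingRect(c)); q=np.array([ray(a,b,t,.022)[:2]*1000 for a,b in c[:,0]],np.float32)
print('granite',cv2.minAreaRect(q))
delta([.448,.017,.205],tool(-75.3))
E
```

```text
[77 81 82] [71 73 75] [125 156 184]
(230, 167, 38, 39)
granite ((567.2277221679688, -94.04286193847656), (78.27701568603516, 80.40453338623047), 80.10453033447266)
t 1.3 shift mm [-58.3  81.2   0.3] rotvec [-0.     0.     0.846]
```

Granite centre is at (0.567,-0.094), with sides near azimuth 80°/-10°. I continue to hover over the gauge and take a wrist look.

Emit:
{"op": "arm_command", "data": {"plan": [[[-12, 16, 0, 0, 0, 0.14, -1], [-24, 32, 0, 0, 0, 0.28, -1], [-36, 48, 0, 0, 0, 0.42, -1], [-48, 64, 0, 0, 0, 0.56, -1], [-58, 81, 0, 0, 0, 0.7, -1], [-58, 81, 0, 0, 0, 0.846, -1], [-58, 81, 0, 0, 0, 0.846, -1], [-58, 81, 0, 0, 0, 0.846, -1]]]}}

```text
time_s: 2.1
ee_pos: [0.4481, 0.0189, 0.2053]
eef_rot: [-3.141, 0.0, 0.267]
force: [0.1, 0.2, -0.1]
grip_width: 0.094
grip_force: 0.0
```

```bash
python3 - <<'E'
from h import *
p,d,i=grab('wrist'); cv2.imwrite('pics/w1.png',p); W=cloud(d,i); z=W[...,2]
np.savez('w1.npz',p=p,d=d,**i)
print(np.linalg.inv(i['world_to_cam']).round(3).tolist(),i['fx'])
m=(W[...,0]>.41)&(W[...,0]<.49)&(W[...,1]>-.03)&(W[...,1]<.07)
for a,b in [(.04,.085),(.085,.095),(.095,.11),(.003,.014)]:
    q=W[m&(z>a)&(z<b)]
    if len(q)>20: print(a,len(q),np.median(q[:,2]),cv2.minAreaRect(q[:,:2].astype(np.float32)*1000))
delta([.448,.017,.047],tool(-75.3))
E
```

```text
[[0.264, -0.936, -0.234, 0.516], [-0.964, -0.256, -0.064, 0.036], [-0.0, 0.243, -0.97, 0.385], [0.0, 0.0, 0.0, 1.0]] 326.31693367811147
0.04 339 0.0648992141027725 ((459.2861022949219, 20.24864959716797), (3.346916437149048, 45.09210968017578), 13.561826705932617)
0.085 958 0.0900688157113633 ((450.21807861328125, 17.613300323486328), (22.474889755249023, 44.985496520996094), 15.188956260681152)
0.095 141 0.09976970333355734 ((450.08392333984375, 18.172313690185547), (11.244059562683105, 11.434346199035645), 33.5333137512207)
0.003 333 0.010195051155393431 ((450.3504638671875, 18.24982452392578), (59.07302474975586, 54.658050537109375), 63.158477783203125)
t 2.15 shift mm [ -0.6   1.9 158.4] rotvec [-0.     0.     0.011]
```

View pics/w1.png

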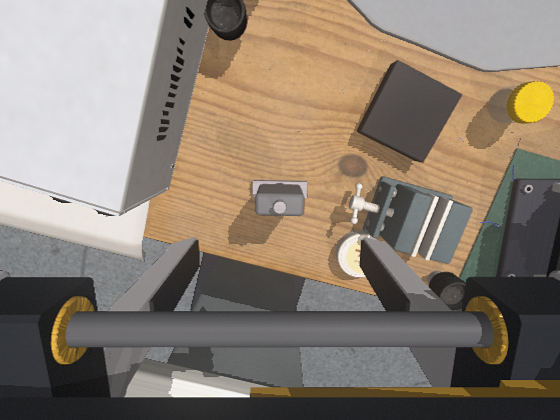

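The wrist picture shows the gauge at (280,203), squared up between the fingers. The measured centre is (0.450,0.018) with yaw 15°. I descend and grip.

Emit:
{"op": "arm_command", "data": {"plan": [[[2, 1, 30, 0, 0, 0, -1], [2, 1, 65, 0, 0, 0, -1], [2, 1, 100, 0, 0, 0, -1], [2, 1, 130, 0, 0, 0, -1], [2, 1, 150, 0, 0, 0, -1], [2, 1, 158, 0, 0, 0, -1], [2, 1, 158, 0, 0, 0, -1], [2, 1, 158, 0, 0, 0, 1], [2, 1, 158, 0, 0, 0, 1], [2, 1, 158, 0, 0, 0, 1], [2, 1, 158, 0, 0, 0, 1], [2, 1, 158, 0, 0, 0, 1]]], "squeeze": 25}}

```text
time_s: 3.35
ee_pos: [0.4506, 0.0183, 0.0477]
eef_rot: [3.141, -0.0, 0.263]
force: [0.2, -0.5, -0.5]
grip_width: 0.0574
grip_force: 0.0
```

Emit:
{"op": "arm_command", "data": {"plan": [[[0, 0, 0, 0, 0, 0, 1], [0, 0, 0, 0, 0, 0, 1], [0, 0, 0, 0, 0, 0, 1], [0, 0, 0, 0, 0, 0, 1], [0, 0, 0, 0, 0, 0, 1], [0, 0, 0, 0, 0, 0, 1]]]}}

```text
time_s: 3.95
ee_pos: [0.4505, 0.0183, 0.0474]
eef_rot: [3.142, 0.0, 0.263]
force: [-0.2, 0.8, 0.8]
grip_width: 0.0459
grip_force: 24.9
```

Emit:
{"op": "arm_command", "data": {"plan": [[[0, 0, -25, 0, 0, 0, 1], [0, 0, -55, 0, 0, 0, 1], [0, 0, -80, 0, 0, 0, 1], [0, 0, -100, 0, 0, 0, 1], [0, 0, -100, 0, 0, 0, 1]]]}}

```text
time_s: 4.45
ee_pos: [0.4514, 0.0183, 0.1493]
eef_rot: [3.14, -0.004, 0.263]
force: [1.2, -0.2, -3.7]
grip_width: 0.0459
grip_force: 25.0
```

```bash
python3 - <<'E'
from h import *
delta([.567,-.094,.080],tool(-75)); print(ctrl.get_obs()['force'],ctrl.get_obs()['moment'])
p,d,i=grab('wrist'); cv2.imwrite('pics/w2.png',p)
t=i; W=cloud(d,i); z=W[...,2]
g=((p.max(-1)<100)&(p.max(-1)-p.min(-1).astype(int)<22)&(np.abs(z-.022)<.006)&(W[...,0]>.5)&(W[...,0]<.63)&(W[...,1]<-.03)&(W[...,1]>-.16)).astype(np.uint8)
g=cv2.morphologyEx(g,cv2.MORPH_OPEN,np.ones((5,5)))
cs,_=cv2.findContours(g,0,2); c=max(cs,key=cv2.contourArea); q=np.array([ray(a,b,t,.022)[:2]*1000 for a,b in c[:,0]],np.float32)
print('granite',cv2.minAreaRect(q),np.nanmedian(z[g>0]))
E
```

```text
t 4.45 shift mm [ 82.2 138.4  69.8] rotvec [ 0.001 -0.004  0.001]
[ 1.236441   -0.20321491 -3.6515774 ] [0.01186028 0.15712165 0.03005405]
granite ((568.1939086914062, -92.7301025390625), (80.31074523925781, 79.4596939086914), 80.03878784179688) 0.022359141297075585
```

Emit:
{"op": "arm_command", "data": {"plan": [[[14, 24, 0, 0, 0, 0, 1], [34, 56, 0, 0, 0, 0, 1], [54, 90, 0, 0, 0, 0, 1], [72, 120, 0, 0, 0, 0, 1], [83, 137, 0, 0, 0, 0, 1], [83, 137, 20, 0, 0, 0, 1], [83, 137, 45, 0, 0, 0, 1], [83, 137, 57, 0, 0, 0, 1], [83, 137, 57, 0, 0, 0, 1], [83, 137, 57, 0, 0, 0, 1], [83, 137, 57, 0, 0, 0, 1]]]}}

```text
time_s: 5.6
ee_pos: [0.5667, -0.0924, 0.0915]
eef_rot: [3.141, -0.001, 0.263]
force: [0.1, -0.2, -3.9]
grip_width: 0.0461
grip_force: 25.0
```

```bash
python3 - <<'E'
from h import *
delta([.568,-.093,.0694],tool(-75)); o=ctrl.get_obs();print(o['force'],o['moment'],o['ee_pos'])
E
```

```text
t 5.6 shift mm [ 1.   0.8 22.1] rotvec [ 0.001 -0.001  0.001]
[ 0.08755419 -0.17868686 -3.86545249] [-0.03463174  0.12069879  0.01204744] [ 0.56673483 -0.09244917  0.09147033]
```

Emit:
{"op": "arm_command", "data": {"plan": [[[0, 0, 5, 0, 0, 0, 1], [0, 0, 10, 0, 0, 0, 1], [0, 0, 14, 0, 0, 0, 1], [0, 0, 17, 0, 0, 0, 1], [0, 0, 19, 0, 0, 0, 1], [0, 0, 20, 0, 0, 0, 1], [0, 0, 20.5, 0, 0, 0, 1], [0, 0, 20.5, 0, 0, 0, 1], [0, 0, 20.5, 0, 0, 0, 1]]]}}

```text
time_s: 6.5
ee_pos: [0.5663, -0.0924, 0.0701]
eef_rot: [3.141, -0.0, 0.263]
force: [-0.7, 0.7, -0.2]
grip_width: 0.0456
grip_force: 25.0
```

Emit:
{"op": "arm_command", "data": {"plan": [[[0, 0, 0.3, 0, 0, 0, 1], [0, 0, 0.3, 0, 0, 0, 1], [0, 0, 0.3, 0, 0, 0, 1]]]}}

```text
time_s: 6.8
ee_pos: [0.5662, -0.0924, 0.0697]
eef_rot: [3.142, -0.0, 0.263]
force: [-0.4, 0.4, -0.6]
grip_width: 0.046
grip_force: 25.0
```

Emit:
{"op": "arm_command", "data": {"plan": [[[0, 0, 0.3, 0, 0, 0, 1], [0, 0, 0.3, 0, 0, 0, 1], [0, 0, 0.3, 0, 0, 0, 1]]]}}

```text
time_s: 7.1
ee_pos: [0.5663, -0.0924, 0.0694]
eef_rot: [3.142, -0.0, 0.263]
force: [-2.2, 1.0, 0.6]
grip_width: 0.0459
grip_force: 25.0
```

Emit:
{"op": "arm_command", "data": {"plan": [[[0, 0, 0.4, 0, 0, 0, 1], [0, 0, 0.4, 0, 0, 0, 1], [0, 0, 0.4, 0, 0, 0, 1]]]}}

```text
time_s: 7.4
ee_pos: [0.5663, -0.0924, 0.0694]
eef_rot: [3.141, -0.0, 0.263]
force: [-2.0, 1.8, 4.9]
grip_width: 0.0459
grip_force: 25.0
```

Emit:
{"op": "arm_command", "data": {"plan": [[[0, 0, 0.4, 0, 0, 0, 1], [0, 0, 0.4, 0, 0, 0, 1], [0, 0, 0.4, 0, 0, 0, 1]]]}}

```text
time_s: 7.7
ee_pos: [0.5664, -0.0923, 0.0693]
eef_rot: [3.141, -0.001, 0.263]
force: [-3.8, 2.1, 8.4]
grip_width: 0.0458
grip_force: 25.0
```

Emit:
{"op": "arm_command", "data": {"plan": [[[0, 0, 0, 0, 0, 0, 1], [0, 0, 0, 0, 0, 0, 1], [0, 0, 0, 0, 0, 0, 1], [0, 0, 0, 0, 0, 0, 1], [0, 0, 0, 0, 0, 0, 1], [0, 0, 0, 0, 0, 0, 1], [0, 0, 0, 0, 0, 0, 1], [0, 0, 0, 0, 0, 0, 1], [0, 0, 0, 0, 0, 0, 1], [0, 0, 0, 0, 0, 0, 1], [0, 0, 0, 0, 0, 0, 1], [0, 0, 0, 0, 0, 0, 1]]]}}

```text
time_s: 8.9
ee_pos: [0.5664, -0.0923, 0.0693]
eef_rot: [3.141, -0.001, 0.263]
force: [-4.1, 2.4, 8.3]
grip_width: 0.046
grip_force: 25.0
```

```bash
python3 - <<'E'
from h import *
o=ctrl.get_obs();print(o['force'],o['moment'],o['ee_pos'])
p,d,i=grab('side'); W=cloud(d,i)
cv2.imwrite('pics/s1.png',cv2.resize(p[130:290,180:350],None,fx=4,fy=3.7,interpolation=cv2.INTER_CUBIC))
E
```

```text
[-4.11709501  2.38265006  8.34166194] [ 0.38751141  1.12950671 -0.07689873] [ 0.56643464 -0.0922918   0.06932725]
```

View pics/s1.png

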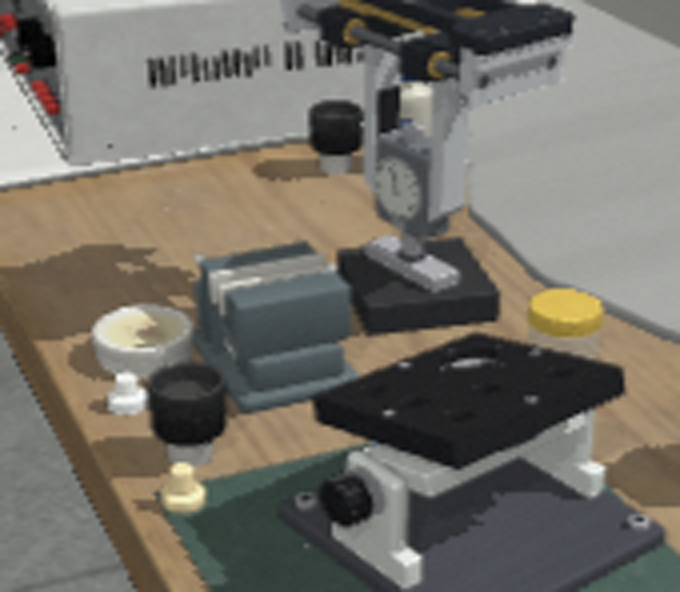

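The crop shows the base flat on the granite and the needle at zero. I lift and travel toward the stage with a wrist look on the way.

Emit:
{"op": "arm_command", "data": {"plan": [[[0, 0, -10, 0, 0, 0, 1], [0, 0, -35, 0, 0, 0, 1], [0, 0, -70, 0, 0, 0, 1], [0, 0, -100, 0, 0, 0, 1], [-20, 10, -120, 0, 0, 0, 1], [-45, 30, -125, 0, 0, 0, 1], [-70, 50, -125, 0, 0, 0, 1], [-85, 70, -125, 0, 0, 0, 1], [-90, 80, -125, 0, 0, 0, 1], [-90, 80, -125, 0, 0, 0, 1], [-90, 80, -125, 0, 0, 0, 1], [-90, 80, -125, 0, 0, 0, 1]]]}}

```text
time_s: 10.15
ee_pos: [0.5005, -0.1921, 0.1934]
eef_rot: [-3.141, 0.0, 0.264]
force: [-0.5, 0.2, -2.7]
grip_width: 0.046
grip_force: 25.0
```

```bash
cat > look.py <<'E'
from h import *
def look(n,Pg,name):
    p,d,i=grab(n); cv2.imwrite(f'pics/{name}.png',p); W=cloud(d,i); z=W[...,2]
    ne=np.array([-.0649,.2522,.9655]); D=W-Pg
    g=(np.abs(D@ne)<.006)&(np.linalg.norm(D,axis=-1)<.12)&(p.max(-1)<90)
    A=W[g]; C=A.mean(0)
    for k in range(5):
        A=A[np.abs((A-C)@ne)<.003]; C=A.mean(0); ne=np.linalg.svd(A-C,full_matrices=False)[2][2]; ne*=np.sign(ne[2])
    print(name,'plane',C.round(4),ne.round(4),len(A),'z at pocket xy',C[2]-((Pg-C)[:2]@ne[:2])/ne[2])
    u,v=proj(Pg,i); print('expected px',u,v)
    g=(p.max(-1)>90).astype(np.uint8); g[np.linalg.norm(D,axis=-1)>.024]=0
    cs,_=cv2.findContours(g,0,2); T=np.linalg.inv(i['world_to_cam'])
    def onplane(a,b):
        r=T[:3,:3]@[(a-i['cx'])/i['fx'],(b-i['cy'])/i['fy'],1]; o=T[:3,3]; return o+r*((C-o)@ne)/(r@ne)
    x=np.cross([0,1,0],ne);x/=np.linalg.norm(x);y=np.cross(ne,x)
    for c in sorted(cs,key=cv2.contourArea)[-2:]:
        q=np.array([onplane(a,b) for a,b in c[:,0]]); e=np.stack([(q-C)@x,(q-C)@y],-1).astype(np.float32)*1000
        (a,b),r=cv2.minEnclosingCircle(e); print('blob',cv2.contourArea(c),'mouth centre',(C+(a*x+b*y)/1000).round(4),'r mm',r,'px',cv2.minEnclosingCircle(c)[0])
E
python3 - <<'E'
from look import *
print(ctrl.get_obs()['ee_pos'])
look('wrist',np.array([.503,-.2876,.0815]),'w3')
E
```

```text
[ 0.50048855 -0.19214458  0.19344548]
w3 plane [ 0.5027 -0.3145  0.0885] [-0.0648  0.2471  0.9668] 7102 z at pocket xy 0.08168560291668689
expected px 377.3292412790949 230.4906828687903
blob 8.0 mouth centre [ 0.5211 -0.2824  0.0816] r mm 3.8180863857269287 px (378.5, 211.0)
blob 513.0 mouth centre [ 0.5044 -0.2863  0.0814] r mm 12.669234275817871 px (376.5, 229.0)
```

View pics/w3.png

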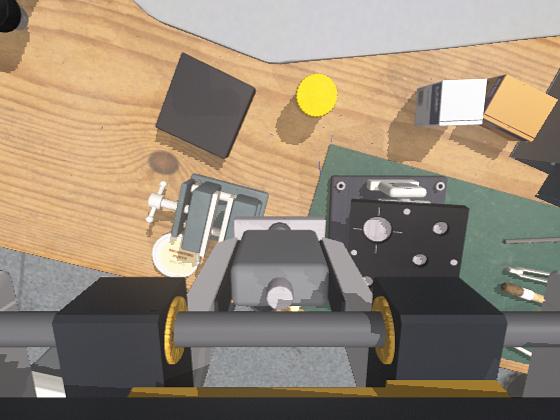

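The wrist view shows the wide pocket at (377,230), agreeing with the top view to within 2 mm. I take the mouth as (0.504,-0.287,0.0815) and n as (-.065,.25,.966).

```bash
python3 - <<'E'
from h import *
P=np.array([.504,-.287,.0815]);n=np.array([-.065,.25,.966]);n/=np.linalg.norm(n)
delta(P+n*(.0473+.03),tool(-75,n))
E
```

```text
t 10.2 shift mm [-21.1  72.5  37.3] rotvec [-0.262 -0.002  0.002]
```

Emit:
{"op": "arm_command", "data": {"plan": [[[-4, 10, 0, -0.05, 0, 0, 1], [-8, 28, 0, -0.12, 0, 0, 1], [-14, 48, 5, -0.19, 0, 0, 1], [-19, 64, 14, -0.25, 0, 0, 1], [-21, 72, 25, -0.262, 0, 0, 1], [-21, 72.5, 34, -0.262, 0, 0, 1], [-21, 72.5, 37, -0.262, 0, 0, 1], [-21, 72.5, 37, -0.262, 0, 0, 1], [-21, 72.5, 37, -0.262, 0, 0, 1], [-21, 72.5, 37, -0.262, 0, 0, 1]]]}}

```text
time_s: 11.2
ee_pos: [0.4989, -0.2684, 0.1571]
eef_rot: [2.879, -0.001, 0.263]
force: [0.2, 0.5, -3.9]
grip_width: 0.0458
grip_force: 25.0
```

```bash
python3 - <<'E'
from look import *
P=np.array([.504,-.287,.0815]);n=np.array([-.065,.25,.966]);n/=np.linalg.norm(n)
o=ctrl.get_obs();print(o['force'],o['moment'],'Fn',o['force']@n)
delta(P+n*.0473,tool(-75,n))
p,d,i=grab('side'); cv2.imwrite('pics/s2.png',cv2.resize(p[150:310,220:390],None,fx=4,fy=3.7,interpolation=cv2.INTER_CUBIC))
E
```

```text
[ 0.16575333  0.45406326 -3.93827547] [0.28536125 0.20448395 0.0087984 ] Fn -3.7018525201533117
t 11.2 shift mm [ 0.1 -0.9 30.7] rotvec [ 0.001 -0.003  0.   ]
```

View pics/s2.png

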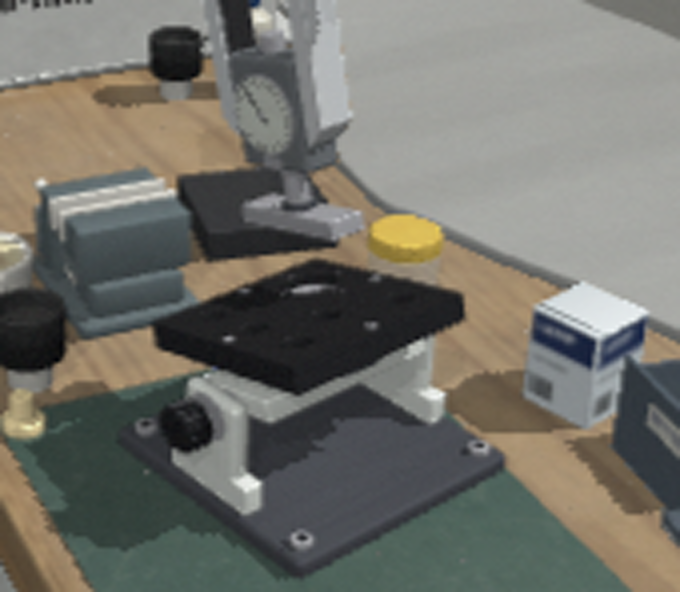

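The crop shows the gauge above the wide pocket with its base parallel to the plate. I descend along the normal.

Emit:
{"op": "arm_command", "data": {"plan": [[[0, -1, 5, 0, -0.002, 0, 1], [0, -1, 11, 0, -0.002, 0, 1], [0, -1, 17, 0, -0.002, 0, 1], [0, -1, 22, 0, -0.002, 0, 1], [0, -1, 26, 0, -0.002, 0, 1], [0, -1, 28, 0, -0.002, 0, 1], [0, -1, 28.5, 0, -0.002, 0, 1], [0, -1, 28.5, 0, -0.002, 0, 1], [0, -1, 28.5, 0, -0.002, 0, 1]]]}}

```text
time_s: 12.15
ee_pos: [0.5004, -0.2747, 0.129]
eef_rot: [2.879, 0.002, 0.262]
force: [0.1, 0.0, -3.2]
grip_width: 0.0457
grip_force: 25.0
```

```bash
cat > st.py <<'E'
from h import *
P=np.array([.504,-.287,.0815]);n=np.array([-.065,.25,.966]);n/=np.linalg.norm(n)
o=ctrl.get_obs();print(o['force'].round(2),o['moment'].round(2),'Fn push',o['force']@n+3.7)
delta(P+n*.0473,tool(-75,n))
E
python3 st.py
```

```text
[ 0.07  0.03 -3.16] [ 0.26  0.24 -0.01] Fn push 0.6516487451677309
t 12.15 shift mm [0.4 0.1 1.9] rotvec [ 0.001 -0.     0.   ]
```

Emit:
{"op": "arm_command", "data": {"plan": [[[0, 0, 0.5, 0, 0, 0, 1], [0, 0, 1, 0, 0, 0, 1], [0, 0, 1.3, 0, 0, 0, 1], [0, 0, 1.3, 0, 0, 0, 1], [0, 0, 1.3, 0, 0, 0, 1]]]}}

```text
time_s: 12.65
ee_pos: [0.5004, -0.275, 0.1275]
eef_rot: [2.88, 0.002, 0.262]
force: [0.2, -0.2, -3.4]
grip_width: 0.0462
grip_force: 25.0
```

Emit:
{"op": "arm_command", "data": {"plan": [[[0, 0, 0.3, 0, 0, 0, 1], [0, 0, 0.5, 0, 0, 0, 1], [0, 0, 0.5, 0, 0, 0, 1], [0, 0, 0.5, 0, 0, 0, 1]]]}}

```text
time_s: 13.05
ee_pos: [0.5005, -0.2752, 0.1272]
eef_rot: [2.879, 0.002, 0.262]
force: [-0.4, 1.2, -0.8]
grip_width: 0.0461
grip_force: 25.0
```

```bash
python3 st.py
```

```text
[-0.37  1.22 -0.84] [ 0.38  0.39 -0.01] Fn push 3.2210593570695902
t 13.05 shift mm [0.4 0.1 0. ] rotvec [ 0.001 -0.     0.   ]
```

Contact begins just where expected. I press on gently.

Emit:
{"op": "arm_command", "data": {"plan": [[[0, 0, 0.4, 0, 0, 0, 1], [0, 0, 0.4, 0, 0, 0, 1], [0, 0, 0.4, 0, 0, 0, 1], [0, 0, 0.4, 0, 0, 0, 1]]]}}

```text
time_s: 13.45
ee_pos: [0.5006, -0.2752, 0.1271]
eef_rot: [2.879, 0.002, 0.262]
force: [-2.4, 3.0, 5.8]
grip_width: 0.0458
grip_force: 25.0
```

Emit:
{"op": "arm_command", "data": {"plan": [[[0, 0, 0.3, 0, 0, 0, 1], [0, 0, 0.3, 0, 0, 0, 1], [0, 0, 0.3, 0, 0, 0, 1], [0, 0, 0.3, 0, 0, 0, 1]]]}}

```text
time_s: 13.85
ee_pos: [0.5006, -0.2752, 0.1271]
eef_rot: [2.879, 0.001, 0.262]
force: [-3.6, 6.1, 8.9]
grip_width: 0.0463
grip_force: 25.0
```

```bash
python3 st.py
```

```text
[-3.57  6.11  8.9 ] [ 1.02  1.   -0.15] Fn push 14.054952188866022
t 13.85 shift mm [ 0.3  0.1 -0.1] rotvec [ 0.001 -0.001  0.   ]
```

Emit:
{"op": "arm_command", "data": {"plan": [[[0, 0, -0.2, 0, 0, 0, 1], [0, 0, -0.2, 0, 0, 0, 1], [0, 0, -0.2, 0, 0, 0, 1], [0, 0, -0.2, 0, 0, 0, 1], [0, 0, -0.2, 0, 0, 0, 1], [0, 0, -0.2, 0, 0, 0, 1]]]}}

```text
time_s: 14.45
ee_pos: [0.5006, -0.2752, 0.1271]
eef_rot: [2.879, 0.002, 0.262]
force: [-3.2, 4.1, 6.4]
grip_width: 0.0457
grip_force: 25.0
```

```bash
python3 st.py; python3 - <<'E'
from look import *
p,d,i=grab('side'); cv2.imwrite('pics/s3.png',cv2.resize(p[150:270,230:350],None,fx=5,fy=5,interpolation=cv2.INTER_CUBIC))
W=cloud(d,i); n=np.array([-.065,.25,.966]);n/=np.linalg.norm(n);P=np.array([.504,-.287,.0815])
D=W-P; h=D@n; m=(np.linalg.norm(D-h[...,None]*n,axis=-1)<.11)&(np.abs(h)<.004); A=W[m]; C=A.mean(0); k=np.linalg.svd(A-C,full_matrices=False)[2][2]; print('plate normal now',k*np.sign(k[2]),len(A))
print('face dark px z-offset',np.median(h[m]))
E
```

```text
[-3.22  4.13  6.4 ] [ 0.9   0.86 -0.1 ] Fn push 11.122099249870633
t 14.45 shift mm [ 0.3  0.1 -0.1] rotvec [ 0.001 -0.001  0.   ]
plate normal now [-0.07375908  0.23606817  0.96893313] 1156
face dark px z-offset 7.882568155261092e-05
```

View pics/s3.png

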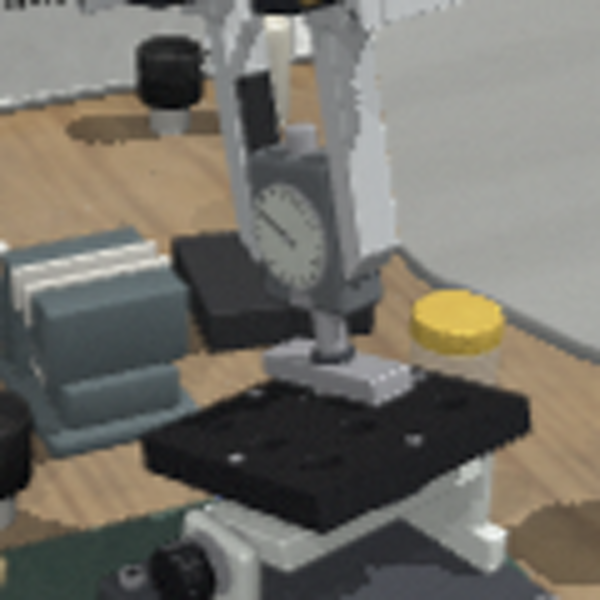

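The crop shows the base flush on the face over the wide pocket, with the needle off its hanging position. Force and pose are steady, so I hand it in.

```bash
python3 -c "
from station import ctrl
print(ctrl.hand_in())"
```

```text
the job is handed in; nothing more can be done
None
```

I checked the gauge's zero on the granite plate, then handed the job in with the gauge gripped and flush over the wide pocket at about 11 N; at this picture resolution I couldn't read 6 mm off the dial, so that reading rests on pose and force, and no verdict came back.

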